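Wedge the propagator hood open to its stop collar

ROBOT

A 6-joint arm with a two-finger parallel gripper is mounted at the origin on the work surface. World frame = base frame: x ahead of the robot, y to its left, z up, the work surface at z = 0. Lengths are in mm, angles in rad, forces in N, time in s.
With the tool pointing down it reaches from about 300 to 825 mm from the base axis. Payload 5.4 kg.
Tool frame: the origin (TCP) lies midway between the tips of the shut fingers; the grasp point (between the pads) lies 19 mm behind it; z points along the fingers, y is the line along which they close (so a half turn about z gives the same grasp; the last joint's range is limited). The gripper opens to 92 mm and grips with 3 to 60 N. Pads are 20 mm wide; open, the fingers measure 128 mm over their backs; the gripper's body (75 mm by 189 mm) begins 69 mm behind the grasp point.
Start: joints at [-1.406, 0.158, 1.597, -0, 1.386, -0.21], TCP at [210.475, -535.076, 190.201] pointing down, gripper open.
Joint ranges: [-2.91, 2.91], [-0.94, 2.29], [0.18, 2.7], [-1.29, 4.43], [0.17, 2.64], [-3, 3]. Speed limits (rad/s): [2.57, 2.57, 3.14, 3.14, 3.14, 3.14].

INTERFACE

Orientations are given as a unit quaternion [w, x, y, z].
In Python, from bench import readout, cams, job, spotter gives the robot as it stands.
- The arm moves only by the tool apply_moves, never from a script. Its argument "increments" is a list of rows, each an object with "delta_pos": the shift along the tool's x, y, z in m, a list of three; "turn": the turn, a rotation vector about the tool's x, y, z in degrees, a list of three. A call has 1 to 5 rows; each row is the pose to reach, as a shift and turn from the pose commanded when the call began, along the tool's axes at that moment; what a row does not reach only later rows make up. A row lasts 1/12 s, in which the tool goes at most 41.7 mm and 7.16 degrees, less where a joint would pass 70% of its speed; a pose out of reach is approached as far as the arm can. A call with a gripper value outside its range is refused whole. "hand" is the finger opening in m, from 0 to 0.0919, set as the call begins (left out, the last holds). The fingers move at their own pace and stop on an object; "force" is the grip in N (left out, the last holds). Time passes only in rows, so rows that repeat a pose let the fingers close. It gives the time, the measured TCP pose, the force, the opening and the grip force at its end, in the units of the state.
- readout.get_obs(): the state, without advancing time (a new reading comes with each control period).
- cams.grab_frame(name): name is "scene" or "top" or "wrist"; returns (picture, depth): 420x560x3 uint8, blue, green, red; 420x560 float32, mm along the optical axis (not along the pixel's ray), 0 where there is no reading.
- cams.camera_info(name): a dict with "fov_y" (degrees; the focal length in pixels is half the picture's height over the tangent of half this angle, whatever the lens; pixels are square), "cx", "cy" (the principal point, pixels), "cam_to_world" (4x4, takes a point from camera to world coordinates); the wrist camera has in their place "tool_from_camera" (4x4, takes a point from camera to tool coordinates, whose origin is the TCP and whose axes are the flange's). Camera axes: x right, y up, looking along -z (the intrinsics and any distortion apply to the point x, -y, -z); pixel columns grow to the right and rows downward; lengths in mm; the calibration is good to about 2 mm. A picture is of the moment at which its call begins: read the wrist's pose just before it. camera_info takes no time and is no camera call.
- job.job_done(): hands the job in; it is judged then, once.
Trained networks look in the newest picture that a camera, given by its name, has taken for a name from the list of things; names that differ only in an ending like _2 or _b are one class to them, and where a whole thing is asked for, a point or a joint stands for the part that bears it (a point fixed in the world has none). Each returns a list of dicts, best first, with "conf" (0 to 1); they miss things now and then, are a little off and sometimes report something else, mostly with a low value. They report only what shows in the picture. A call takes as long as a camera call.
- spotter.boxes_of(target, camera): "rect" ([left, top, right, bottom] in pixels, round what is visible of it).
The state is a dict: "t": time; "q": joint angles; "joint_vel": joint speeds; "tau": joint torques, N m; "position": TCP position; "orientation": TCP orientation; "ft_force": force on the tool from outside, world axes, zero at the start; "wrist_torque": the same for the moment, N m; "finger_gap": finger opening in mm; "grasp_force": force on a finger pad.
Only numpy, scipy, OpenCV 4.12 (cv2) and the standard library are available. Lean on these libraries where they do the work, as an engineer would, in place of code of your own. Each camera call takes 0.05 s, during which the arm holds its last target. There are 200 camera calls.

TASK

Air the seedlings: take the yellow wooden wedge, set it on the bench square to the middle of the propagator's front rail, thin end first, and slide it in under the rail so that it alone raises the hinged hood to the height marked by the red collar on the stay rod. Leave the hood snug, bearing lightly up against the collar's rubber washer with the wedge holding it there, but do not force it, because the thin pane strains if the hood is jammed against the collar. Do not lift or push the hood by hand, and leave the other things on the bench where they are.

Things in the scene. Friction and masses are not known exactly. Their poses are not given: they have to be found in the camera images.
- frame: Fixed base of the propagator, on the bench: plinth at the back, two low runners, and in front an upright stay rod. Origin on the bench below the middle of the hood's front face; x from the front to the back (the way the wedge slides in), y along the front rail (hood spans 160 mm either side), z up. Bench clear in front, and under the hood up to the seed tray at x = 180 mm.
- hood: Hinged wooden hood with a thin clear pane, 0.8 to 1.3 kg, about half carried at the front rail; 320 x 315 mm. Front rail's top 63 mm above the bench when shut, back 125 mm. Origin on the hinge axis (along y, at x = 315, z = 45 mm in the frame); axes as the frame's when shut; the front rises as it turns. Falls shut unless held.
- rail_edge (a point): Middle of the rounded lower edge (radius 4 mm) of the hood's front rail, its lowest line, 4 mm behind the rail's face. 9 mm above the bench when shut (the gap for the wedge); it rises with the hood, and the wedge carries the hood here.
- lug_top (a point): Upper face of the steel fork on the hood's front corner that rides up the stay rod (at x = 20, y = -180 mm in the frame; rod 7 mm thick, top 140 mm above the bench). 49 mm above the bench when shut; rises 0.94 mm for each mm at the rail edge.
- collar: Red stop collar on the stay rod, 22 mm across, 12 mm tall: the height mark. Origin at the centre of its underside, out of which a worn rubber washer stands 1 to 6 mm: the fork meets that. Snug: presses with a few N; over 9 N strains the pane. The wedge slides under the hood's weight with 3 to 9 N of push; once snug the push climbs by 2 to 5 N per mm, about 1 N for each N on the collar.
- wedge_grip (a point): Where to grip the yellow wooden wedge: on its middle line, 110 mm from the thin end, 70 mm from the heel, 13 mm above its underside (26 mm thick here); x points to the thin end, z up. Wedge 180 mm long, 44 mm wide, 4 mm thick at the thin end, 40 mm at the heel (rises 1 in 5), flat underneath, 130 g, slides easily (friction about 0.35), stays put under load when let go.
- wedge_nose (a point): Middle of the wedge's thin end, 2 mm above its underside; axes as for wedge_grip.
- wedge: The same wedge; origin in the middle of its underside, 90 mm from either end; x to the thin end.
- pot: Terracotta flower pot, 84 mm across, 75 mm tall, loose; origin at the middle of its foot. Leave alone.
- twine: Spool of garden twine, 52 mm across, 54 mm tall, loose, standing; origin at the middle of its foot. Leave alone.
- file: Flat file with a wooden handle, 210 mm long, lying loose, 25 mm tall at the handle; origin at the inner end of the blade (110 mm of blade towards x, 100 mm of tang and handle towards -x). Leave alone.

How it is judged (in metres and radians):
On the way, in this order (a step that is already met when the one before it is completed fails the run):
1. the wedge lies flat on the bench with its thin end under the front rail (x of wedge_nose in the frame of frame above 0.006 m and y of wedge_nose in the frame of frame between -0.06 and 0.06 m and height (world z) of wedge_nose below 0.006 m and angle between wedge_grip's own z axis and vertical below 0.06 rad), for 0.1 s.
2. the hood rides up on the wedge (height (world z) of rail_edge above 0.014 m and contact force between hood and wedge above 1 N and height (world z) of wedge_nose below 0.006 m and angle between wedge_grip's own z axis and vertical below 0.06 rad), for 0.1 s.
At the end, for the whole second after the job is handed in: Hood up against the collar with 1 to 9 N and resting on the wedge, which lies flat on the bench, at rest, thin end 60 mm or more behind the rail's face, within 60 mm of its middle, square to it within 0.25 rad; pot, twine and file within 25 mm of their start (contact force between hood and collar above 1 N and contact force between hood and wedge above 1 N and x of wedge_nose in the frame of frame above 0.06 m and y of wedge_nose in the frame of frame between -0.06 and 0.06 m and angle between the x axis of wedge_grip and the x axis of frame, either way round below 0.25 rad and height (world z) of wedge_nose below 0.006 m and angle between wedge_grip's own z axis and vertical below 0.06 rad and linear speed of wedge below 0.01 m/s and distance of each of pot, twine, file from where it was at the start of the episode below 0.025 m); the robot touches nothing.
It fails at once if the hood is forced against the collar with more than 9 N (contact force between hood and collar above 9 N).
It fails at once if the robot pushes or lifts the hood or the collar itself (more than 4 N) (contact force between any of the arm, the fingers and hood above 4 N or contact force between any of the arm, the fingers and collar above 4 N).
It fails at once if a bystander is knocked away (more than 40 mm) (distance of any of pot, twine, file from where it was at the start of the episode above 0.04 m).
It also fails if it takes over 69 s, if anything falls off the work surface, if the arm or the gripper's body presses on something with over 40 N, if the wrist force passes 120 N, or if a joint passes its speed limit or range.

## Working session

There is one attempt and no reset: what is moved stays moved. The work goes in short steps, Python scripts to look and compute and a tool call to move; the robot and the scene stay as the last step left them, time stands still between calls to the robot, and variables do not carry over. Pictures are saved under pics/ and viewed, at most 10 in all, crops included, and the job is handed in when it is done.

Besides the shell and the picture viewer there is one more tool, called after "Emit:" as a command line: name --argument value ..., lists and objects as JSON in quotes. apply_moves: Moves the arm, as the interface text tells. Its arguments: {"type":"object","properties":{"increments":{"type":"array"},"hand":{"type":"number"},"force":{"type":"number"}},"required":["increments"]}

```bash
mkdir -p pics; ls; cat > h.py <<'E'
import numpy as np,cv2
from bench import readout,cams,job,spotter
from scipy.spatial.transform import Rotation as R
def pose():
    o=readout.get_obs();q=o['orientation'];T=np.eye(4)
    T[:3,:3]=R.from_quat([q[1],q[2],q[3],q[0]]).as_matrix();T[:3,3]=o['position'];return T,o
def grab(n):
    T,o=pose();im,d=cams.grab_frame(n);i=cams.camera_info(n)
    M=np.array(i['cam_to_world']) if 'cam_to_world' in i else T@np.array(i['tool_from_camera'])
    return im,d,i,M
def cloud(d,i,M):
    H,W=d.shape;f=H/2/np.tan(np.radians(i['fov_y'])/2)
    v,u=np.mgrid[:H,:W].astype(float)
    p=np.stack([(u-i['cx'])/f*d,-(v-i['cy'])/f*d,-d],-1)
    return p@M[:3,:3].T+M[:3,3]
E
python3 - <<'E'
from h import *
T,o=pose();print(o)
for n in('top','scene'):
    im,d,i,M=grab(n);print({k:v for k,v in i.items()});cv2.imwrite(f'pics/{n}.png',im);np.savez(f'{n}.npz',im=im,d=d,P=cloud(d,i,M))
    for t in('wedge','hood','collar','frame','pot','twine','file','lug_top'):
        print(n,t,[(np.round(b['rect']),round(b['conf'],2)) for b in spotter.boxes_of(t,n)[:2]])
i=cams.camera_info('wrist');print(i)
E
```

```text
pics
{'t': 0.0, 'q': array([-1.40612333e+00,  1.58986680e-01,  1.59823787e+00, -1.99639052e-05,
        1.38618109e+00, -2.10105139e-01]), 'joint_vel': array([-1.34251318e-04, -9.14364124e-05,  2.90014523e-04,  1.18075351e-03,
        1.70426187e-04, -1.59465896e-04]), 'tau': array([-2.72522868e-05, -3.85576916e+01, -3.22105050e+01,  7.00650201e-02,
        3.78024217e-02, -1.53031710e-04]), 'position': array([ 210.34744358, -534.42805844,  189.25116793]), 'orientation': array([-9.06483292e-04,  9.82493238e-01,  1.86296043e-01,  1.07820841e-05]), 'ft_force': array([ 0.06483802, -0.45958565, -0.09594176]), 'wrist_torque': array([-0.02401527,  0.00805959,  0.01109124]), 'grasp_force': 0.0, 'finger_gap': 91.9555584621143}
{'fov_y': 53.85679752421578, 'cx': 282.3245334130248, 'cy': 205.4404270321498, 'cam_to_world': array([[ 6.13649847e-02,  9.77591563e-01, -2.01368006e-01,
         3.19000346e+02],
       [-9.98098756e-01,  6.12670313e-02, -6.72491114e-03,
         6.21893840e+01],
       [ 5.76300355e-03,  2.01397831e-01,  9.79492574e-01,
         1.30383087e+03],
       [ 0.00000000e+
[... 1133 characters left out ...]
]
scene pot [(array([151., 133., 182., 167.]), 0.72)]
scene twine [(array([277., 119., 294., 143.]), 0.87)]
scene file [(array([172., 172., 207., 233.]), 0.75), (array([242., 269., 254., 282.]), 0.68)]
scene lug_top [(array([247., 202., 469., 388.]), 0.73)]
{'fov_y': 67.16170104769336, 'cx': 279.79796578487117, 'cy': 210.68071469576896, 'tool_from_camera': array([[ 6.44273849e-04,  9.58072554e-01,  2.86524984e-01,
         8.06153829e+01],
       [ 9.99999747e-01, -5.30432206e-04, -4.74936410e-04,
        -1.05496926e+00],
       [-3.03041460e-04,  2.86525217e-01, -9.58072653e-01,
        -1.94164626e+02],
       [ 0.00000000e+00,  0.00000000e+00,  0.00000000e+00,
         1.00000000e+00]])}
```

View pics/top.png

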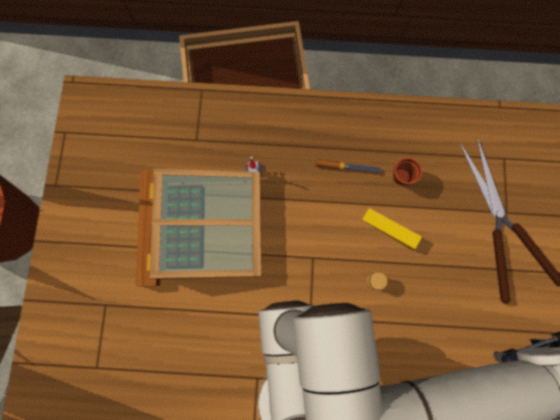

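View pics/scene.png

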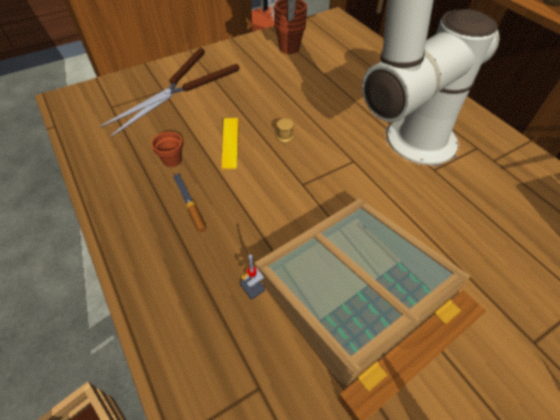

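The top view shows the hood with its front rail on the right edge (col 260, rows 170–277) and the collar at (253,165). The yellow wedge is at (392,229), the twine at (378,281), the file at (350,167) and the pot at (407,172). The scene view agrees. Next I'll measure.

```bash
python3 - <<'E'
from h import *
for n in('top','scene'):
    z=np.load(n+'.npz');im,P=z['im'],z['P'];hsv=cv2.cvtColor(im,cv2.COLOR_BGR2HSV)
    m=(hsv[...,0]>22)&(hsv[...,0]<35)&(hsv[...,1]>180)&(hsv[...,2]>120)
    x0,y0,x1,y1=(355,200,430,260) if n=='top' else (210,105,255,180)
    k=np.zeros_like(m);k[y0:y1,x0:x1]=1
    p=P[m&k&(z['d']>0)];print(n,len(p),p.min(0).round(),p.max(0).round())
    p=p[(p[:,2]>-3)]
    r=cv2.minAreaRect(p[:,:2].astype(np.float32));print(r,cv2.boxPoints(r).round())
    c=p[:,:2].mean(0);w,v=np.linalg.eigh(np.cov((p[:,:2]-c).T));a=v[:,1];s=(p[:,:2]-c)@a
    print('axis',a,[ (round(t),round(np.median(p[abs(s-t)<8,2]),1)) for t in np.linspace(s.min()+5,s.max()-5,7)])
    # hood: points z in 50..135
    hb=P[(P[...,2]>50)&(P[...,2]<135)&(P[...,1]>0 )&(P[...,0]>150)&(P[...,0]<600)&(P[...,1]<600)]
    print('hood',hb.min(0),hb.max(0));r=cv2.minAreaRect(hb[:,:2].astype(np.float32));print(r,cv2.boxPoints(r).round())
    red=((hsv[...,0]<6)|(hsv[...,0]>174))&(hsv[...,1]>170)&(hsv[...,2]>90)
    k[:]=0;
    if n=='top':k[150:175,240:265]=1
    else:k[255:300,230:270]=1
    q=P[red&k];print('red',len(q),np.median(q,0),q.min(0),q.max(0))
    for nm,b in dict(pot=(394,159,421,188),twine=(366,271,388,287),file=(317,160,382,176)).items() if n=='top' else ():
        q=P[b[1]:b[3],b[0]:b[2]].reshape(-1,3);q=q[q[:,2]>8];print(nm,q.mean(0).round(),q.min(0).round(),q.max(0).round())
E
```

```text
top 789 [ 474. -359.    1.] [ 592. -188.   45.]
((532.3754272460938, -273.30731201171875), (177.95103454589844, 43.70459747314453), 60.687355041503906) [[ 470. -340.]
 [ 508. -362.]
 [ 595. -206.]
 [ 557. -185.]]
axis [0.49139679 0.87093582] [(-81, np.float64(39.4)), (-53, np.float64(33.5)), (-26, np.float64(28.1)), (2, np.float64(23.0)), (30, np.float64(17.5)), (58, np.float64(11.2)), (86, np.float64(6.5))]
hood [310.77681365 121.83498318  50.00132372] [599.98071952 504.78521662 130.13935269]
((466.6530456542969, 316.1356201171875), (290.69610595703125, 373.49560546875), 4.201422214508057) [[308. 492.]
 [335. 119.]
 [625. 141.]
 [598. 513.]]
red 23 [692.63477914 171.22755888  80.96077055] [685.42125365 165.03811554  71.73361425] [702.00670534 178.38103739  97.17065592]
pot [ 712. -316.   51.] [ 319. -350.    8.] [ 745.   62. 1304.]
twine [ 368. -225.   56.] [ 319. -255.    8.] [ 391.   62. 1304.]
file [ 723. -127.   28.] [ 319. -239.    8.] [ 743.   62. 1304.]
scene 725 [ 470. -392.    1.] [ 589. -183.   44.]
((523.2639770507812, -285.1099548339844), (214.22850036621094, 47.913291931152344), 63.40493392944336) [[ 454. -370.]
 [ 497. -392.]
 [ 593. -200.]
 [ 550. -179.]]
axis [0.4792109  0.87769978] [(-120, np.float64(1.7)), (-86, np.float64(39.3)), (-52, np.float64(33.2)), (-19, np.float64(27.2)), (15, np.float64(20.3)), (49, np.float64(12.9)), (83, np.float64(6.7))]
hood [312.54021303 124.1411139   50.03260076] [599.98424158 502.17777039 128.91045697]
((467.207275390625, 318.7644958496094), (285.8880615234375, 373.9622497558594), 3.865394353866577) [[312. 496.]
 [337. 123.]
 [622. 142.]
 [597. 515.]]
red 52 [697.63816829 179.00430282  80.40956011] [683.87318418 166.23463334  71.11497095] [703.59727209 185.09299191  84.34555761]
```

```bash
cat >> h.py <<'E'
import json,sys
def ax(y): y=np.radians(y);return np.array([[np.cos(y),np.sin(y)],[np.sin(y),-np.cos(y)]]).T
def plan(c,t):
    "c,t: [x,y,z,yaw]; tool shift mm and turn deg about tool z"
    d=np.subtract(t,c);s=ax(c[3]).T@d[:2] if 0 else np.array([[np.cos(np.radians(c[3])),np.sin(np.radians(c[3]))],[np.sin(np.radians(c[3])),-np.cos(np.radians(c[3]))]])@d[:2]
    print('from',c,'to',t,'shift',s.round(1),round(-d[2],1),'turn',round(-d[3],2))
def apply(c,sx,sy,sz,tz):
    y=np.radians(c[3]);return [c[0]+sx*np.cos(y)+sy*np.sin(y),c[1]+sx*np.sin(y)-sy*np.cos(y),c[2]-sz,c[3]-tz]
E
python3 - <<'E'
from h import *
T,o=pose();print(T.round(4))
c=[210.475,-535.076,190.201,21.47]
m=[354,-435,190,41.0];plan(c,m);plan(m,[497.5,-335.5,110,60.6])
# frame estimate: hood outline
for n in('top','scene'):
    z=np.load(n+'.npz');P=z['P']
    k=(P[...,2]>48)&(P[...,2]<70)&(P[...,1]>100)&(P[...,1]<175)&(P[...,0]>325)&(P[...,0]<638)
    p=P[k];xs=np.arange(330,660,15);e=[]
    for x in xs:
        q=p[abs(p[:,0]-x)<7]
        if len(q)>3:e.append((x,np.percentile(q[:,1],4)))
    e=np.array(e);print(n,e.round(0).tolist(),np.polyfit(e[:,0],e[:,1],1))
    k=(P[...,2]>48)&(P[...,2]<135)&(P[...,1]>120)&(P[...,1]<560)&(P[...,0]>270)&(P[...,0]<700)
    for y in (160,200,250,300,400,440,480,500):
        q=P[k&(abs(P[...,1]-y)<8)]
        print(y,np.percentile(q[:,0],[1,99]).round(),end=' ')
    print()
E
```

```text
[[ 9.306000e-01  3.661000e-01  0.000000e+00  2.104837e+02]
 [ 3.661000e-01 -9.306000e-01 -0.000000e+00 -5.350874e+02]
 [-0.000000e+00  0.000000e+00 -1.000000e+00  1.902325e+02]
 [ 0.000000e+00  0.000000e+00  0.000000e+00  1.000000e+00]]
from [210.475, -535.076, 190.201, 21.47] to [354, -435, 190, 41.0] shift [170.2 -40.6] 0.2 turn -19.53
from [354, -435, 190, 41.0] to [497.5, -335.5, 110, 60.6] shift [173.6  19.1] 80.0 turn -19.6
top [[360.0, 124.0], [375.0, 124.0], [390.0, 126.0], [405.0, 127.0], [420.0, 128.0], [435.0, 129.0], [450.0, 130.0], [465.0, 132.0], [480.0, 133.0], [495.0, 134.0], [510.0, 135.0], [525.0, 137.0], [540.0, 139.0], [555.0, 141.0], [570.0, 142.0], [585.0, 143.0], [600.0, 145.0], [615.0, 145.0], [630.0, 146.0]] [8.86533354e-02 9.08575456e+01]
160 [358. 695.] 200 [354. 670.] 250 [351. 665.] 300 [345. 661.] 400 [335. 652.] 440 [385. 649.] 480 [309. 633.] 500 [339. 662.] 
scene [[360.0, 126.0], [375.0, 128.0], [390.0, 128.0], [405.0, 130.0], [420.0, 131.0], [435.0, 132.0], [450.0, 133.0], [465.0, 135.0], [480.0, 137.0], [495.0, 137.0], [510.0, 138.0], [525.0, 139.0], [540.0, 141.0], [555.0, 142.0], [570.0, 143.0], [585.0, 144.0], [600.0, 146.0], [615.0, 147.0], [630.0, 149.0]] [8.27770775e-02 9.60980281e+01]
160 [358. 676.] 200 [355. 672.] 250 [350. 668.] 300 [347. 664.] 400 [337. 655.] 440 [336. 652.] 480 [317. 658.] 500 [315. 661.]
```

Emit:
apply_moves --increments '[{"delta_pos": [0.034,-0.008,0],"turn": [0,0,-3.9]},{"delta_pos": [0.068,-0.016,0],"turn": [0,0,-7.8]},{"delta_pos": [0.102,-0.024,0],"turn": [0,0,-11.7]},{"delta_pos": [0.136,-0.032,0],"turn": [0,0,-15.6]},{"delta_pos": [0.17,-0.0406,0],"turn": [0,0,-19.5]}]'

```text
t: 1.32
position: [355.0, -434.1, 190.3]
orientation: [0.0, 0.936, 0.351, 0.0]
ft_force: [0.1, -0.5, 0.1]
finger_gap: 91.9
grasp_force: 0.0
```

Emit:
apply_moves --increments '[{"delta_pos": [0.03,0.003,0.01],"turn": [0,0,-3.9]},{"delta_pos": [0.065,0.007,0.02],"turn": [0,0,-7.8]},{"delta_pos": [0.101,0.011,0.03],"turn": [0,0,-11.7]},{"delta_pos": [0.137,0.015,0.04],"turn": [0,0,-15.6]},{"delta_pos": [0.1736,0.0191,0.04],"turn": [0,0,-19.6]}]'

```text
t: 1.73
position: [497.6, -333.4, 147.8]
orientation: [-0.002, 0.863, 0.506, -0.001]
ft_force: [0.5, -0.5, -0.0]
finger_gap: 91.8
grasp_force: 0.0
```

Emit:
apply_moves --increments '[{"delta_pos": [0,0,0]},{"delta_pos": [0,0,0]},{"delta_pos": [0,0,0]}]'

```text
invalid input
```

```bash
python3 - <<'E'
from h import *
import time
im,d,i,M=grab('wrist');im,d,i,M=grab('wrist')
T,o=pose();print(o['position'],np.degrees(np.arctan2(T[1,0],T[0,0])))
P=cloud(d,i,M);cv2.imwrite('pics/w1.png',im)
hsv=cv2.cvtColor(im,cv2.COLOR_BGR2HSV);m=(hsv[...,0]>20)&(hsv[...,0]<36)&(hsv[...,1]>170)&(hsv[...,2]>80)&(d>0)
p=P[m];p=p[(p[:,2]>-5)&(p[:,2]<50)];print(len(p))
r=cv2.minAreaRect(p[:,:2].astype(np.float32));print(r,cv2.boxPoints(r).round(1))
E
```

```text
[ 500.50962247 -331.94270495  149.48287017] 60.97215530660694
0
((0.0, 0.0), (0.0, 0.0), 0.0) [[0. 0.]
 [0. 0.]
 [0. 0.]
 [0. 0.]]
```

View pics/w1.png

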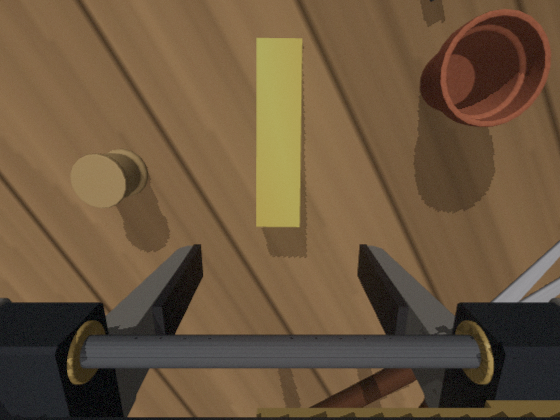

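The wedge is centred between the fingers and parallel to them (cols 257–302, rows 38–227), heel nearest the gripper. I need a looser colour threshold.

```bash
python3 - <<'E'
from h import *
im,d,i,M=grab('wrist')
T,o=pose();print(o['position'],np.degrees(np.arctan2(T[1,0],T[0,0])))
P=cloud(d,i,M);hsv=cv2.cvtColor(im,cv2.COLOR_BGR2HSV);print(hsv[130,280],P[130,280])
m=np.zeros(d.shape,bool);m[25:245,240:320]=1
m&=(abs(hsv[...,0].astype(int)-int(hsv[130,280,0]))<5)&(hsv[...,1]>110)&(hsv[...,2]>130)&(d>0)
p=P[m];print(len(p),p[:,2].min(),p[:,2].max())
r=cv2.minAreaRect(p[:,:2].astype(np.float32));b=cv2.boxPoints(r);print(r,b.round(1))
Ti=np.linalg.inv(T);q=np.c_[p,np.ones(len(p))]@Ti.T;print('tool',np.percentile(q[:,:3],[.5,50,99.5],axis=0).round(1))
E
```

```text
[ 498.76744454 -333.96190672  149.85752945] 60.78450860631897
[ 26 126 176] [ 532.86552901 -271.64990289   21.35899165]
8476 -2.3007283425263836 41.03179532014383
((527.6984252929688, -277.671875), (194.146484375, 48.19841003417969), 61.57206344604492) [[ 460.3 -351.6]
 [ 502.7 -374.5]
 [ 595.1 -203.8]
 [ 552.7 -180.8]]
tool [[-18.9 -24.1 109.9]
 [ 73.9  -1.8 129.3]
 [159.7  21.9 150.5]]
```

Emit:
apply_moves --increments '[{"delta_pos": [0,-0.0015,0.03],"turn": [0,0,0]},{"delta_pos": [0,-0.0015,0.06],"turn": [0,0,0]},{"delta_pos": [0,-0.0015,0.09],"turn": [0,0,0]},{"delta_pos": [0,-0.0015,0.12],"turn": [0,0,0]},{"delta_pos": [0,-0.0015,0.142],"turn": [0,0,0]}]'

```text
t: 2.3
position: [494.1, -335.2, 5.9]
orientation: [-0.001, 0.864, 0.503, -0.001]
ft_force: [-0.0, -0.7, 0.4]
finger_gap: 91.9
grasp_force: 0.0
```

Emit:
apply_moves --increments '[{"delta_pos": [0,0,0],"turn": [0,0,0]},{"delta_pos": [0,0,0],"turn": [0,0,0]},{"delta_pos": [0,0,0],"turn": [0,0,0]},{"delta_pos": [0,0,0],"turn": [0,0,0]},{"delta_pos": [0,0,0],"turn": [0,0,0]}]'

```text
t: 2.72
position: [497.2, -336.4, 10.5]
orientation: [0.002, 0.864, 0.504, 0.0]
ft_force: [0.5, -0.3, -0.0]
finger_gap: 91.9
grasp_force: 0.0
```

Emit:
apply_moves --increments '[{"delta_pos": [0,0,0],"turn": [0,0,0]},{"delta_pos": [0,0,0],"turn": [0,0,0]},{"delta_pos": [0,0,0],"turn": [0,0,0]},{"delta_pos": [0,0,0],"turn": [0,0,0]},{"delta_pos": [0,0,0],"turn": [0,0,0]}]' --hand 0.02 --force 30

```text
t: 3.13
position: [496.1, -334.9, 8.2]
orientation: [0.0, 0.863, 0.504, 0.0]
ft_force: [-0.8, -0.1, 0.1]
finger_gap: 60.6
grasp_force: 0.0
```

Emit:
apply_moves --increments '[{"delta_pos": [0,0,0],"turn": [0,0,0]},{"delta_pos": [0,0,0],"turn": [0,0,0]},{"delta_pos": [0,0,0],"turn": [0,0,0]},{"delta_pos": [0,0,0],"turn": [0,0,0]},{"delta_pos": [0,0,0],"turn": [0,0,0]}]'

```text
t: 3.55
position: [496.1, -334.9, 8.1]
orientation: [-0.0, 0.864, 0.504, 0.0]
ft_force: [0.1, -0.3, -0.9]
finger_gap: 43.2
grasp_force: 30.0
```

Emit:
apply_moves --increments '[{"delta_pos": [0.02,-0.008,0],"turn": [0,0,-3]},{"delta_pos": [0.05,-0.02,0],"turn": [0,0,-6.5]},{"delta_pos": [0.082,-0.033,0],"turn": [0,0,-10.5]},{"delta_pos": [0.112,-0.045,0],"turn": [0,0,-14.5]},{"delta_pos": [0.134,-0.053,0],"turn": [0,0,-17.3]}]'

```text
t: 3.97
position: [515.6, -189.9, 8.2]
orientation: [-0.0, 0.777, 0.63, 0.0]
ft_force: [0.8, -0.0, -0.5]
finger_gap: 43.4
grasp_force: 30.0
```

Emit:
apply_moves --increments '[{"delta_pos": [0.035,-0.003,0],"turn": [0,0,-4]},{"delta_pos": [0.072,-0.006,0],"turn": [0,0,-8]},{"delta_pos": [0.104,-0.008,0],"turn": [0,0,-12]},{"delta_pos": [0.13,-0.01,0],"turn": [0,0,-15.5]},{"delta_pos": [0.144,-0.011,0],"turn": [0,0,-17.3]}]'

```text
t: 4.38
position: [535.1, -46.2, 8.1]
orientation: [-0.0, 0.673, 0.74, 0.0]
ft_force: [-0.0, 0.1, -0.9]
finger_gap: 43.2
grasp_force: 30.0
```

Emit:
apply_moves --increments '[{"delta_pos": [0,0,0],"turn": [0,0,0]},{"delta_pos": [0,0,0],"turn": [0,0,0]},{"delta_pos": [0,0,0],"turn": [0,0,0]},{"delta_pos": [0,0,0],"turn": [0,0,0]},{"delta_pos": [0,0,0],"turn": [0,0,0]}]'

```text
t: 4.8
position: [535.1, -50.1, 8.2]
orientation: [-0.0, 0.675, 0.738, -0.0]
ft_force: [0.2, -0.8, -1.2]
finger_gap: 43.2
grasp_force: 30.0
```

```bash
python3 - <<'E'
from h import *
im,d,i,M=grab('wrist')
T,o=pose();print(o['position'],np.degrees(np.arctan2(T[1,0],T[0,0])),o['ft_force'],T[2])
P=cloud(d,i,M);cv2.imwrite('pics/w2.png',im);np.savez('w2.npz',im=im,d=d,P=P,T=T)
for t in('collar','lug_top','wedge','hood','rail_edge'):print(t,[(np.round(b['rect']),round(b['conf'],2)) for b in spotter.boxes_of(t,'wrist')[:2]])
im,d,i,M=grab('scene');cv2.imwrite('pics/s2.png',cv2.resize(im[180:340,150:350],None,fx=4,fy=3.75)[:600,:800]);np.savez('s2.npz',im=im,d=d,P=cloud(d,i,M))
E
```

```text
[535.15876191 -50.03568229   8.14394263] 95.0811048594841 [-0.39147131 -0.34512752 -0.42362479] [-1.65191959e-04 -1.38553969e-04 -9.99999977e-01  8.14394263e+00]
collar []
lug_top []
wedge [(array([237.,   0., 323., 295.]), 0.85)]
hood [(array([ 39., 395.,  62., 415.]), 0.68)]
rail_edge []
```

View pics/w2.png

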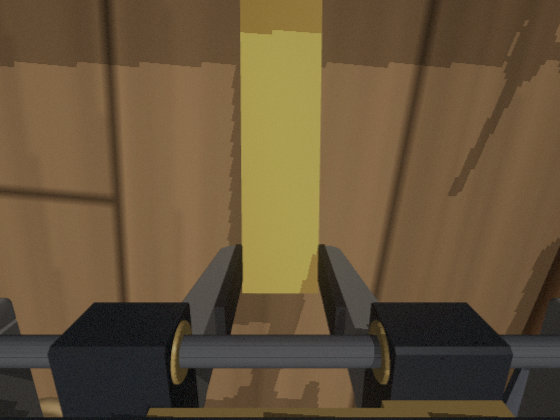

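View pics/s2.png

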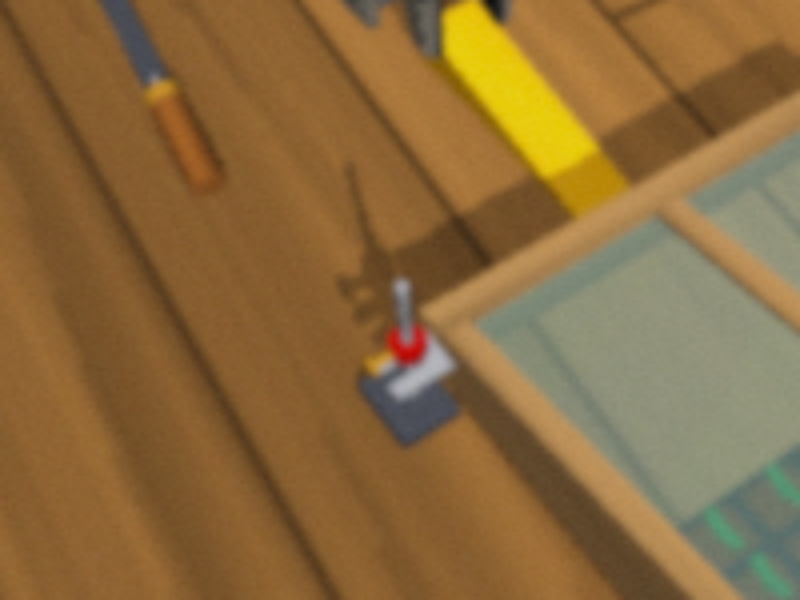

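The wrist view shows the wedge square in the fingers (cols 240–322, heel at row 293). The scene crop shows it lying in front of the middle of the rail, collar on the rod at (407,345), and nothing disturbed. Next I slide it in.

Emit:
apply_moves --increments '[{"delta_pos": [0.01,0,0],"turn": [0,0,0]},{"delta_pos": [0.025,0,0],"turn": [0,0,0]},{"delta_pos": [0.036,0,0],"turn": [0,0,0]},{"delta_pos": [0.041,0,0],"turn": [0,0,0]},{"delta_pos": [0.041,0,0],"turn": [0,0,0]}]'

```text
t: 5.57
position: [531.3, -6.7, 8.1]
orientation: [-0.0, 0.674, 0.739, 0.0]
ft_force: [0.0, 0.5, -0.5]
finger_gap: 43.6
grasp_force: 30.0
```

Emit:
apply_moves --increments '[{"delta_pos": [0,0,0],"turn": [0,0,0]},{"delta_pos": [0,0,0],"turn": [0,0,0]},{"delta_pos": [0,0,0],"turn": [0,0,0]},{"delta_pos": [0,0,0],"turn": [0,0,0]},{"delta_pos": [0,0,0],"turn": [0,0,0]}]'

```text
t: 5.98
position: [531.6, -8.6, 8.2]
orientation: [0.0, 0.675, 0.738, -0.0]
ft_force: [0.1, -0.6, -0.4]
finger_gap: 43.3
grasp_force: 30.0
```

```bash
python3 - <<'E'
from h import *
im,d,i,M=grab('wrist')
T,o=pose();print(o['position'],o['ft_force'])
P=cloud(d,i,M);cv2.imwrite('pics/w3.png',im)
im,d,i,M=grab('scene');P=cloud(d,i,M)
hsv=cv2.cvtColor(im,cv2.COLOR_BGR2HSV)
m=(hsv[...,0]>20)&(hsv[...,0]<35)&(hsv[...,1]>180)&(hsv[...,2]>80)
m[:, :240]=0;m[:,330:]=0;m[:150]=0;m[250:]=0
p=P[m];print(len(p));O=np.array([518.5,137.5]);u=np.array([-.0889,.996]);v=np.array([-.996,-.0889])
q=np.c_[(p[:,:2]-O)@u,(p[:,:2]-O)@v,p[:,2]];print(np.percentile(q,[1,50,99],axis=0).round(1))
A=np.c_[q[:,:2],np.ones(len(q))];print(np.linalg.lstsq(A,q[:,2],rcond=None)[0])
# collar: red pixels + underside
r=((hsv[...,0]<6)|(hsv[...,0]>174))&(hsv[...,1]>170)&(hsv[...,2]>90);r[:250]=0;r[300:]=0;r[:,:230]=0;r[:,270:]=0
y,x=np.nonzero(r);print(x.min(),x.max(),y.min(),y.max());print(np.sort(P[r][:,2]).round(1))
E
```

```text
[531.6231952   -8.60736903   8.21236762] [-0.56466167 -0.42235491 -1.38436218]
881
[[-162.1  -21.8    2.4]
 [ -92.9   -0.3   25.9]
 [ -27.7   34.1   44.2]]
[-8.34879776e-03 -1.25989293e+00  2.59806340e+01]
247 255 267 276
[ 68.8  70.7  72.3  72.9  72.9  73.7  76.   77.   77.   77.5  77.6  78.2
  78.7  79.1  79.4  79.5  79.7  80.   80.   80.1  80.2  80.2  80.3  80.5
  80.5  80.9  81.   81.   81.2  81.2  81.3  81.4  81.4  81.5  81.5  81.5
  81.8  81.8  81.9  82.   82.1  82.1  82.2  82.2  82.2  82.4  82.9  82.9
  83.  811.6]
```

View pics/w3.png

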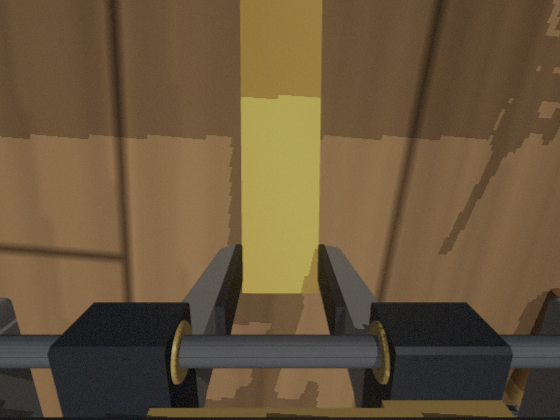

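The wedge still sits square in the grip, its nose is about 15 mm under the rail, and nothing has touched yet. The collar's underside is at about 70 mm, so I expect contact with the nose at about 109–136 mm.

Emit:
apply_moves --increments '[{"delta_pos": [0.01,0,0],"turn": [0,0,0]},{"delta_pos": [0.022,0,0],"turn": [0,0,0]},{"delta_pos": [0.034,0,0],"turn": [0,0,0]},{"delta_pos": [0.044,0,0],"turn": [0,0,0]},{"delta_pos": [0.05,0,0],"turn": [0,0,0]}]'

```text
t: 6.5
position: [527.3, 41.7, 8.4]
orientation: [0.001, 0.674, 0.739, -0.001]
ft_force: [1.0, -6.8, -0.3]
finger_gap: 43.5
grasp_force: 30.0
```

Emit:
apply_moves --increments '[{"delta_pos": [0.003,0,0],"turn": [0,0,0]},{"delta_pos": [0.006,0,0],"turn": [0,0,0]},{"delta_pos": [0.009,0,0],"turn": [0,0,0]},{"delta_pos": [0.012,0,0],"turn": [0,0,0]},{"delta_pos": [0.015,0,0],"turn": [0,0,0]}]'

```text
t: 6.92
position: [525.7, 56.1, 8.2]
orientation: [0.001, 0.674, 0.739, -0.001]
ft_force: [0.2, -6.3, -1.8]
finger_gap: 43.2
grasp_force: 30.0
```

Emit:
apply_moves --increments '[{"delta_pos": [0.002,0,0],"turn": [0,0,0]},{"delta_pos": [0.004,0,0],"turn": [0,0,0]},{"delta_pos": [0.006,0,0],"turn": [0,0,0]},{"delta_pos": [0.008,0,0],"turn": [0,0,0]},{"delta_pos": [0.01,0,0],"turn": [0,0,0]}]'

```text
t: 7.33
position: [524.7, 66.0, 8.1]
orientation: [0.001, 0.674, 0.739, -0.001]
ft_force: [0.4, -6.9, -2.2]
finger_gap: 43.3
grasp_force: 30.0
```

```bash
cat > look.py <<'E'
from h import *
im,d,i,M=grab('scene');P=cloud(d,i,M);T,o=pose()
O=np.array([518.5,137.5]);u=np.array([-.0889,.996]);print('nose x',162+(T[:2,3]-O)@u,o['ft_force'],o['position'])
k=(P[...,2]>45)&(P[...,2]<100);q=(P[...,:2]-O);a=q@u;b=q@np.array([-.996,-.0889])
print('rail top z',np.median(P[...,2][k&(abs(b)<120)&(a>5)&(a<18)]))
hsv=cv2.cvtColor(im,cv2.COLOR_BGR2HSV)
g=(abs(a-8)<40)&(abs(b+178)<30)&(P[...,2]>30);y,x=np.nonzero(g);print(x.min(),x.max(),y.min(),y.max())
cv2.imwrite(f'pics/{sys.argv[1]}.png',cv2.resize(im[230:310,200:320],None,fx=6,fy=6,interpolation=cv2.INTER_CUBIC))
E
python3 look.py s3
```

```text
nose x 90.60635670591041 [ 1.09939727 -5.05753364 -2.32801983] [524.71658339  66.37450901   8.14642027]
rail top z 78.67027223882076
240 269 254 284
```

View pics/s3.png

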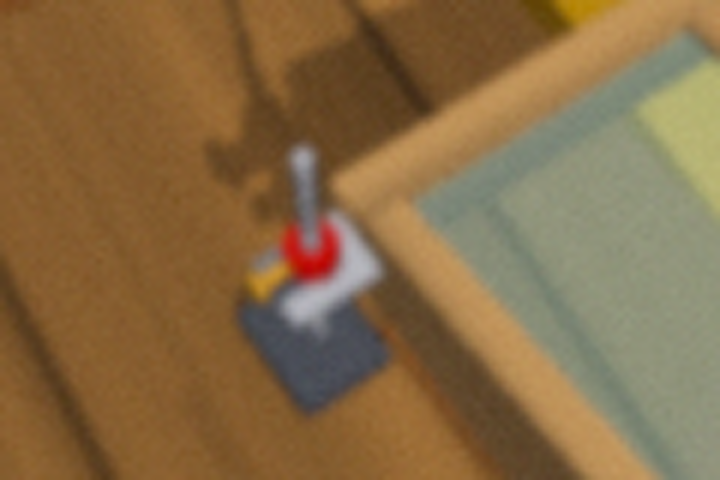

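The fork is visibly below the red collar at (310,245) and the rail is rising on the wedge. The push baseline is about 6.5 N. I'll measure the remaining gap before creeping further.

```bash
cat > gap.py <<'E'
from h import *
O=np.array([518.5,137.5]);u=np.array([-.0889,.996]);v=np.array([-.996,-.0889])
def an(im,P):
    q=(P[...,:2]-O);a=q@u;b=q@v;hsv=cv2.cvtColor(im,cv2.COLOR_BGR2HSV).astype(int);z=P[...,2]
    red=((hsv[...,0]<8)|(hsv[...,0]>172))&(hsv[...,1]>150)&(abs(b+180)<25)&(abs(a-20)<25)
    lug=(hsv[...,1]<60)&(hsv[...,2]>120)&(z>40)&(z<90)&(abs(a-20)<25)&(b<-155)&(b>-178)
    rail=(z>45)&(z<100)&(abs(b)<120)&(a>5)&(a<18)
    return [np.percentile(z[red],[5,75,95]).round(1),red.sum(),np.percentile(z[lug],[25,50,75]).round(1) if lug.any() else 0,lug.sum(),np.median(z[rail]).round(2)]
for f in('scene','s2'):
    w=np.load(f+'.npz');print(f,an(w['im'],w['P']))
for _ in range(3):
    im,d,i,M=grab('scene');print(an(im,cloud(d,i,M)))
w=np.load('top.npz');print('top0',an(w['im'],w['P']))
im,d,i,M=grab('top');print('top',an(im,cloud(d,i,M)))
T,o=pose();print(o['ft_force'])
E
python3 gap.py
```

```text
scene [array([72.2, 81.3, 83.5]), np.int64(58), array([49.8, 50.8, 51.3]), np.int64(63), np.float64(66.66)]
s2 [array([72.3, 81.3, 82.1]), np.int64(60), array([49.5, 50.3, 51.5]), np.int64(65), np.float64(66.41)]
[array([72.2, 81.5, 83. ]), np.int64(53), array([61.1, 62. , 62.8]), np.int64(66), np.float64(78.61)]
[array([72.2, 80.7, 82.1]), np.int64(53), array([61. , 62.3, 62.9]), np.int64(69), np.float64(78.56)]
[array([72.5, 81.3, 82.9]), np.int64(54), array([61.3, 62.4, 63.2]), np.int64(68), np.float64(78.67)]
top0 [array([ 76.1,  84.6, 103.5]), np.int64(31), array([48.2, 50. , 51.2]), np.int64(28), np.float64(65.67)]
top [array([74.5, 81.6, 95.5]), np.int64(26), array([59.8, 61.3, 62.3]), np.int64(17), np.float64(78.02)]
[-0.17441805 -4.74011042 -2.38941099]
```

Emit:
apply_moves --increments '[{"delta_pos": [0.001,0,0],"turn": [0,0,0]},{"delta_pos": [0.002,0,0],"turn": [0,0,0]},{"delta_pos": [0.003,0,0],"turn": [0,0,0]},{"delta_pos": [0.004,0,0],"turn": [0,0,0]},{"delta_pos": [0.005,0,0],"turn": [0,0,0]}]'

```text
t: 8.0
position: [524.3, 71.0, 8.1]
orientation: [0.0, 0.674, 0.738, -0.0]
ft_force: [0.7, -6.6, -2.4]
finger_gap: 42.9
grasp_force: 30.0
```

Emit:
apply_moves --increments '[{"delta_pos": [0.0006,0,0],"turn": [0,0,0]},{"delta_pos": [0.0012,0,0],"turn": [0,0,0]},{"delta_pos": [0.0018,0,0],"turn": [0,0,0]},{"delta_pos": [0.0024,0,0],"turn": [0,0,0]},{"delta_pos": [0.003,0,0],"turn": [0,0,0]}]'

```text
t: 8.42
position: [524.1, 74.0, 8.2]
orientation: [0.0, 0.674, 0.738, -0.0]
ft_force: [0.5, -5.3, -3.3]
finger_gap: 43.4
grasp_force: 30.0
```

Emit:
apply_moves --increments '[{"delta_pos": [0.0004,0,0],"turn": [0,0,0]},{"delta_pos": [0.0008,0,0],"turn": [0,0,0]},{"delta_pos": [0.0012,0,0],"turn": [0,0,0]},{"delta_pos": [0.0016,0,0],"turn": [0,0,0]},{"delta_pos": [0.002,0,0],"turn": [0,0,0]}]'

```text
t: 8.83
position: [523.8, 76.0, 8.1]
orientation: [0.0, 0.674, 0.738, -0.0]
ft_force: [-0.2, -5.9, -2.4]
finger_gap: 43.2
grasp_force: 30.0
```

Emit:
apply_moves --increments '[{"delta_pos": [0.0004,0,0],"turn": [0,0,0]},{"delta_pos": [0.0008,0,0],"turn": [0,0,0]},{"delta_pos": [0.0012,0,0],"turn": [0,0,0]},{"delta_pos": [0.0016,0,0],"turn": [0,0,0]},{"delta_pos": [0.002,0,0],"turn": [0,0,0]}]'

```text
t: 9.25
position: [523.6, 78.0, 8.1]
orientation: [0.0, 0.674, 0.738, -0.0]
ft_force: [0.9, -4.9, -3.0]
finger_gap: 43.2
grasp_force: 30.0
```

Emit:
apply_moves --increments '[{"delta_pos": [0.0004,0,0],"turn": [0,0,0]},{"delta_pos": [0.0008,0,0],"turn": [0,0,0]},{"delta_pos": [0.0012,0,0],"turn": [0,0,0]},{"delta_pos": [0.0016,0,0],"turn": [0,0,0]},{"delta_pos": [0.002,0,0],"turn": [0,0,0]}]'

```text
t: 9.67
position: [523.5, 80.0, 8.1]
orientation: [0.0, 0.674, 0.738, -0.0]
ft_force: [0.1, -5.7, -2.8]
finger_gap: 43.5
grasp_force: 30.0
```

Emit:
apply_moves --increments '[{"delta_pos": [0.0003,0,0],"turn": [0,0,0]},{"delta_pos": [0.0006,0,0],"turn": [0,0,0]},{"delta_pos": [0.0009,0,0],"turn": [0,0,0]},{"delta_pos": [0.0012,0,0],"turn": [0,0,0]},{"delta_pos": [0.0016,0,0],"turn": [0,0,0]}]'

```text
t: 10.08
position: [523.3, 81.5, 8.1]
orientation: [0.0, 0.674, 0.738, -0.001]
ft_force: [0.3, -7.2, -2.5]
finger_gap: 43.2
grasp_force: 30.0
```

Emit:
apply_moves --increments '[{"delta_pos": [0.0002,0,0],"turn": [0,0,0]},{"delta_pos": [0.0004,0,0],"turn": [0,0,0]},{"delta_pos": [0.0006,0,0],"turn": [0,0,0]},{"delta_pos": [0.0008,0,0],"turn": [0,0,0]},{"delta_pos": [0.001,0,0],"turn": [0,0,0]}]'

```text
t: 10.5
position: [523.2, 82.6, 8.1]
orientation: [0.0, 0.674, 0.738, -0.0]
ft_force: [0.9, -6.5, -2.1]
finger_gap: 43.5
grasp_force: 30.0
```

Emit:
apply_moves --increments '[{"delta_pos": [0.0002,0,0],"turn": [0,0,0]},{"delta_pos": [0.0004,0,0],"turn": [0,0,0]},{"delta_pos": [0.0006,0,0],"turn": [0,0,0]},{"delta_pos": [0.0008,0,0],"turn": [0,0,0]},{"delta_pos": [0.001,0,0],"turn": [0,0,0]}]'

```text
t: 10.92
position: [523.2, 83.5, 8.2]
orientation: [0.0, 0.674, 0.738, -0.0]
ft_force: [-0.3, -6.1, -2.1]
finger_gap: 43.2
grasp_force: 30.0
```

Emit:
apply_moves --increments '[{"delta_pos": [0.0003,0,0],"turn": [0,0,0]},{"delta_pos": [0.0006,0,0],"turn": [0,0,0]},{"delta_pos": [0.0009,0,0],"turn": [0,0,0]},{"delta_pos": [0.0012,0,0],"turn": [0,0,0]},{"delta_pos": [0.0015,0,0],"turn": [0,0,0]}]'

```text
t: 11.33
position: [523.0, 85.0, 8.1]
orientation: [0.0, 0.674, 0.738, -0.001]
ft_force: [0.3, -6.6, -3.1]
finger_gap: 43.4
grasp_force: 30.0
```

Emit:
apply_moves --increments '[{"delta_pos": [0.0003,0,0],"turn": [0,0,0]},{"delta_pos": [0.0006,0,0],"turn": [0,0,0]},{"delta_pos": [0.0009,0,0],"turn": [0,0,0]},{"delta_pos": [0.0012,0,0],"turn": [0,0,0]},{"delta_pos": [0.0015,0,0],"turn": [0,0,0]}]'

```text
t: 11.75
position: [522.8, 86.5, 8.1]
orientation: [0.0, 0.674, 0.738, -0.001]
ft_force: [-1.1, -5.8, -2.7]
finger_gap: 43.3
grasp_force: 30.0
```

Emit:
apply_moves --increments '[{"delta_pos": [0.0003,0,0],"turn": [0,0,0]},{"delta_pos": [0.0006,0,0],"turn": [0,0,0]},{"delta_pos": [0.0009,0,0],"turn": [0,0,0]},{"delta_pos": [0.0012,0,0],"turn": [0,0,0]},{"delta_pos": [0.0015,0,0],"turn": [0,0,0]}]'

```text
t: 12.17
position: [522.8, 87.6, 8.1]
orientation: [0.001, 0.674, 0.738, -0.001]
ft_force: [0.3, -7.5, -1.9]
finger_gap: 43.5
grasp_force: 30.0
```

Emit:
apply_moves --increments '[{"delta_pos": [0.0002,0,0],"turn": [0,0,0]},{"delta_pos": [0.0004,0,0],"turn": [0,0,0]},{"delta_pos": [0.0006,0,0],"turn": [0,0,0]},{"delta_pos": [0.0007,0,0],"turn": [0,0,0]},{"delta_pos": [0.0008,0,0],"turn": [0,0,0]}]'

```text
t: 12.58
position: [522.8, 87.8, 8.2]
orientation: [0.001, 0.674, 0.739, -0.001]
ft_force: [0.8, -9.8, -2.0]
finger_gap: 43.4
grasp_force: 30.0
```

```bash
python3 gap.py; python3 -c "
from h import *
F=[]
for _ in range(6):
    cams.grab_frame('top');F.append(readout.get_obs()['ft_force'])
print(np.mean(F,0),np.std(F,0))"
```

```text
scene [array([72.2, 81.3, 83.5]), np.int64(58), array([49.8, 50.8, 51.3]), np.int64(63), np.float64(66.66)]
s2 [array([72.3, 81.3, 82.1]), np.int64(60), array([49.5, 50.3, 51.5]), np.int64(65), np.float64(66.41)]
[array([74.8, 81.5, 82.8]), np.int64(50), array([65.2, 66. , 66.9]), np.int64(69), np.float64(82.73)]
[array([73.9, 81.3, 82.5]), np.int64(50), array([65.4, 66.6, 67.5]), np.int64(70), np.float64(82.61)]
[array([75.5, 81. , 82.2]), np.int64(49), array([65. , 66.1, 67. ]), np.int64(68), np.float64(82.77)]
top0 [array([ 76.1,  84.6, 103.5]), np.int64(31), array([48.2, 50. , 51.2]), np.int64(28), np.float64(65.67)]
top [array([77. , 84.4, 96.7]), np.int64(27), array([62.4, 63.2, 64.3]), np.int64(10), np.float64(81.61)]
[ 0.53651403 -9.29127104 -2.12453704]
[ 0.62431921 -9.50892075 -2.62837456] [0.29754407 0.41701411 0.32921412]
```

Emit:
apply_moves --increments '[{"delta_pos": [0.0001,0,0],"turn": [0,0,0]},{"delta_pos": [0.0002,0,0],"turn": [0,0,0]},{"delta_pos": [0.0003,0,0],"turn": [0,0,0]},{"delta_pos": [0.0004,0,0],"turn": [0,0,0]},{"delta_pos": [0.0004,0,0],"turn": [0,0,0]}]'

```text
t: 13.5
position: [522.8, 88.0, 8.1]
orientation: [0.001, 0.674, 0.739, -0.001]
ft_force: [1.2, -9.8, -2.5]
finger_gap: 43.2
grasp_force: 30.0
```

```bash
python3 -c "
from h import *
F=[]
for _ in range(6):
    cams.grab_frame('top');o=readout.get_obs();F.append(np.r_[o['ft_force'],o['position']])
print(np.mean(F,0),np.std(F,0))"
```

```text
[  0.73606946 -10.2385394   -2.58974785 522.79163282  87.98246487
   8.14573163] [0.43586771 0.39495585 0.41405217 0.006494   0.00747461 0.00594098]
```

Emit:
apply_moves --increments '[{"delta_pos": [0,0,0],"turn": [0,0,0]},{"delta_pos": [0,0,0],"turn": [0,0,0]},{"delta_pos": [0,0,0],"turn": [0,0,0]},{"delta_pos": [0,0,0],"turn": [0,0,0]},{"delta_pos": [0,0,0],"turn": [0,0,0]}]' --hand 0.085

```text
t: 14.22
position: [522.7, 90.2, 8.3]
orientation: [-0.0, 0.674, 0.738, 0.0]
ft_force: [-0.0, -0.6, -0.2]
finger_gap: 74.4
grasp_force: 0.0
```

Emit:
apply_moves --increments '[{"delta_pos": [0,0,0],"turn": [0,0,0]},{"delta_pos": [0,0,0],"turn": [0,0,0]},{"delta_pos": [0,0,0],"turn": [0,0,0]},{"delta_pos": [0,0,0],"turn": [0,0,0]},{"delta_pos": [0,0,0],"turn": [0,0,0]}]'

```text
t: 14.63
position: [522.7, 89.7, 8.2]
orientation: [-0.0, 0.674, 0.738, 0.0]
ft_force: [-0.6, -0.1, -0.6]
finger_gap: 85.2
grasp_force: 0.0
```

Emit:
apply_moves --increments '[{"delta_pos": [-0.01,0,-0.005],"turn": [0,0,0]},{"delta_pos": [-0.03,0,-0.02],"turn": [0,0,0]},{"delta_pos": [-0.055,0,-0.045],"turn": [0,0,0]},{"delta_pos": [-0.08,0,-0.07],"turn": [0,0,0]},{"delta_pos": [-0.1,0,-0.09],"turn": [0,0,0]}]'

```text
t: 15.05
position: [532.3, -12.2, 100.5]
orientation: [0.001, 0.675, 0.738, 0.0]
ft_force: [0.3, -1.0, -0.9]
finger_gap: 85.1
grasp_force: 0.0
```

```bash
python3 gap.py|tail -6; python3 look.py s4; python3 - <<'E'
from h import *
im,d,i,M=grab('wrist');cv2.imwrite('pics/w4.png',im)
E
```

```text
[array([75.1, 81.2, 81.8]), np.int64(50), array([65.4, 66.2, 67.3]), np.int64(68), np.float64(82.74)]
[array([72.5, 81.5, 82.3]), np.int64(53), array([65. , 66.1, 66.8]), np.int64(68), np.float64(82.79)]
[array([74.6, 81.7, 82.6]), np.int64(51), array([65.3, 66.2, 67.5]), np.int64(68), np.float64(82.67)]
top0 [array([ 76.1,  84.6, 103.5]), np.int64(31), array([48.2, 50. , 51.2]), np.int64(28), np.float64(65.67)]
top [array([75.4, 83.9, 96.5]), np.int64(27), array([64.1, 64.3, 64.5]), np.int64(11), np.float64(81.6)]
[ 0.18402755 -0.20805664 -0.45709726]
nose x 14.459128659718743 [-1.64710373  0.47157911 -0.28239457] [530.84422529  -9.5315961   97.25823868]
rail top z 82.76257706908444
240 269 254 284
```

View pics/s4.png

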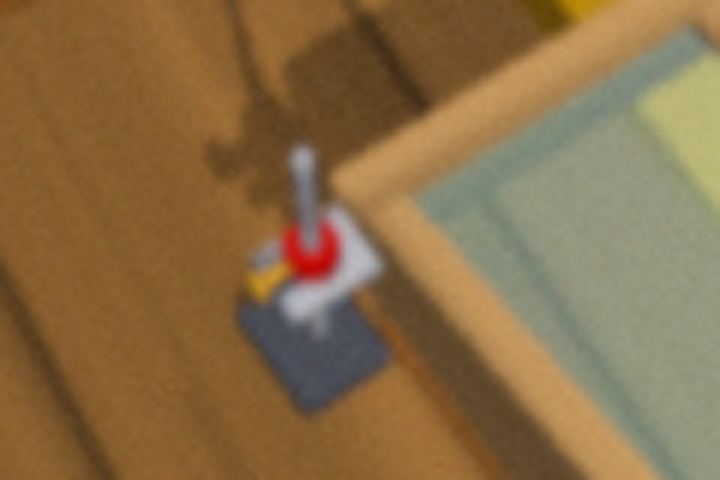

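View pics/w4.png

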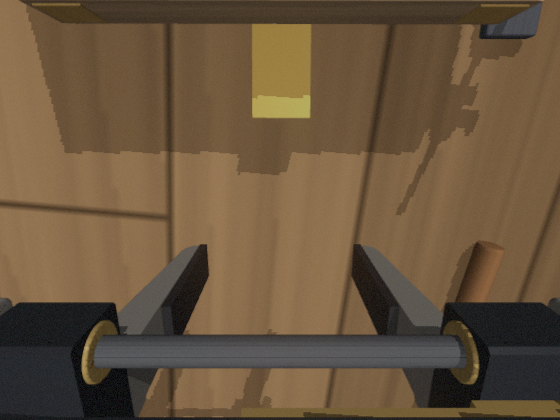

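The hood is holding up against the collar with the wedge square under the middle of the rail (heel at cols 252–311, row 117). Its height hasn't changed since release (rail top 82.7 mm), and the gripper is clear.

```bash
python3 -c "
from bench import job
print(job.job_done())"
```

```text
the job is handed in; nothing more can be done
None
```

The wedge is in under the middle of the rail and holds the hood up, bearing on the collar washer with about 4 N (estimated from the rise in push force, not measured directly). The gripper is clear, and the job was handed in at about 15 s; no verdict came back.

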